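# Clamp the spares jar and unscrew its tight cap

### The job

Turn the red handle of the jar clamp clockwise from OFF until it clicks into ON, so that the jar is braced. Then unscrew the jar's tight black cap anticlockwise until its threads let go, lift it off the jar and finish still holding it in the gripper, level and centred about two centimetres clear above the jar's mouth (do not put it down or let go). The jar must stay standing in the clamp, with the handle ON and without spinning round, and the other things on the bench must be left where they are.

Things in the scene. Friction and masses are not known exactly. Their poses are not given: they have to be found in the camera images.
- clamp: Jar clamp fixed to the bench: grey plate 140 (x) x 360 (y) x 12 mm. Origin: centre of its underside; the jar stands on the plate over it. At +y of the jar a dark steel V-block, top 57 mm above the bench; 135 mm along -y a grey housing 72 x 72 mm, 70 mm high, with the red handle on top. The handle drives a rubber pad (4 mm off the jar at OFF) that presses the jar into the V with about 30 N at ON.
- handle (a joint): Angle of the red clamp handle, rad: 0 = OFF (white dot), 1.3 = ON (green dot), both hard stops. Grows as the handle turns clockwise seen from above. A spring detent pulls it back to OFF over the first half of the travel and on to ON over the last third; turning takes up to about 0.4 N m.
- handle_grip (a point): Middle of the red handle's bar, on its vertical turning axis, 91 mm above the bench. The bar is 66 mm long (along this point's x axis), 14 mm wide and 30 mm high (76 to 106 mm above the bench), to be pinched across its width from above. At OFF the bar lies along the clamp's x axis.
- jar: Clear plastic jar of brass parts, loose, about 450 g, upright on the clamp's plate. Body 66 mm diameter, 62 mm high; above it a neck 42 mm in diameter, closed by a white sprung seal disc. Origin: centre of its underside, z up the jar; its x axis starts within 0.06 rad of the clamp's. With the clamp OFF the jar tends to spin with the cap.
- jar_mouth (a point): Centre of the jar's mouth, 85 mm above the jar's underside (97 mm above the bench), at the inner face of the closed cap.
- cap: Black ribbed round screw cap, white stripe on top along its +x, 60 mm outer diameter, 24 mm high, 45 g, hollow. Origin: centre of its lower rim, z up. Closed, the rim is 65 mm above the jar's underside (77 mm above the bench), 3 mm above the jar's shoulder, which stands out 3 mm beyond the cap all round.
- cap_top (a point): Centre of the cap's top face, 101 mm above the bench when closed. Three inner lugs sit under short thread ramps on the neck. Cap yaw relative to the jar starts at -0.08 to 0.2 rad; it comes free at about 0.8 and a stop blocks it at 1.6: 1.1 rad anticlockwise always frees it in one grasp. Takes up to 0.8 N m. Once free, the sprung seal can push it up 2 mm; 23 mm more clears the mouth.
There are look-alikes about, which are no part of the job. Of the things that look like the cap, the smallest one is meant.

How it is judged:
On the way, in this order (a step that is already met when the one before it is completed fails the run):
1. the handle is in its ON detent, the cap still screwed on (value of joint handle above 1.15 rad and z of cap in the frame of jar below 0.068 m and angle between the x axis of cap and the x axis of jar, either way round below 0.5 rad), for 0.2 s.
2. with the handle ON, the cap is turned past its threads, still on the jar (value of joint handle above 1.15 rad and angle between the x axis of cap and the x axis of jar, either way round above 0.7 rad and z of cap in the frame of jar below 0.074 m and angle between jar's own z axis and vertical below 0.12 rad and horizontal distance between jar and clamp below 0.012 m and z of jar in the frame of clamp below 0.018 m and angle between the x axis of jar and the x axis of clamp, either way round below 0.35 rad), for 0.1 s.
3. the cap is lifted clear of the jar (value of joint handle above 1.15 rad and z of cap in the frame of jar above 0.09 m and contact force between cap and jar below 0.2 N and angle between jar's own z axis and vertical below 0.12 rad and horizontal distance between jar and clamp below 0.012 m and z of jar in the frame of clamp below 0.018 m and angle between the x axis of jar and the x axis of clamp, either way round below 0.35 rad), for 0.1 s.
At the end, for the whole second after the job is handed in: Handle ON (over 1.15 rad); jar standing in the clamp, upright (7 deg), within 12 mm of its place, turned under 20 deg; fingers hold the cap still, level (15 deg), within 20 mm of the mouth's axis, its rim 6 to 46 mm above the mouth, not touching the jar (value of joint handle above 1.15 rad and angle between jar's own z axis and vertical below 0.12 rad and horizontal distance between jar and clamp below 0.012 m and z of jar in the frame of clamp below 0.018 m and angle between the x axis of jar and the x axis of clamp, either way round below 0.35 rad and z of cap in the frame of jar between 0.091 and 0.131 m and horizontal distance between cap and jar_mouth below 0.02 m and angle between cap's own z axis and vertical below 0.26 rad and contact force between cap and jar below 0.2 N and contact force between the fingers and cap above 1.5 N and linear speed of cap below 0.03 m/s); the arm keeps its last pose, push and grip.
It fails at once if the jar is lifted out of or tipped in the clamp (z of jar in the frame of clamp above 0.03 m or angle between jar's own z axis and vertical above 0.35 rad).
It fails at once if the cap is carried away from the jar (horizontal distance between cap and jar above 0.08 m or z of cap in the frame of jar above 0.2 m).
It fails at once if a bystander is disturbed (moved over 30 mm) (distance of any of relay, gland, driver, carton, plug, contactor from where it was at the start of the episode above 0.03 m).
It also fails if it takes over 51 s, if anything falls off the work surface, if the arm or the gripper's body presses on something with over 40 N, if the wrist force passes 120 N, or if a joint passes its speed limit or range.

### The arm

A 7-joint arm with a two-finger parallel gripper is mounted at the origin on the work surface. World frame = base frame: x ahead of the robot, y to its left, z up, the work surface at z = 0. Lengths are in m, angles in rad, forces in N, time in s.
With the tool pointing down it reaches from about 0.425 to 0.925 m from the base axis. Payload 6.8 kg.
Tool frame: the origin (TCP) lies on the front face of the gripper's body, between the roots of the fingers; the fingertips stand 73 mm ahead of it and the grasp point (between the pads) lies 54 mm ahead of it (tcp_to_tips is the distance from the TCP to the fingertips, in m); z points along the fingers, x is the direction in which the jaws open and shut, and the axes are right-handed (so a half turn about z gives the same grasp; the last joint's range is limited). The gripper opens to 85 mm and grips with 20 to 120 N. Pads are 22 mm wide; open, the fingers measure 114 mm over their backs; the gripper's body (76 mm by 85 mm) begins 54 mm behind the grasp point. The pads swing forward as they close: fully open they stand 13 mm farther back than shut.
Start: joints at [-1.295, 0.477, 0.022, 1.555, -0.011, 1.109, -0.083], TCP at [0.253, 0.626, 0.304] pointing down, gripper open.
Joint ranges: [-2.96, 2.96], [-0.34, 2.1], [-1.41, 1.46], [0.24, 2.44], [-1.37, 4.51], [0.17, 1.92], [-2.96, 2.96]. Speed limits (rad/s): [2.39, 2.39, 3.14, 3.14, 3.14, 3.14, 3.14].

### API

Orientations are given as a unit quaternion [w, x, y, z].
In Python, from station import get_obs, read_camera, hand_in, look_for, silhouettes, tcp_to_tips gives the robot as it stands. The module is installed in compiled form; this text tells all that it offers.
- The arm moves only by the tool apply_moves, never from a script. Its argument "moves" is a list of rows, each a list of 3 entries, a list of its own where there are three numbers: the shift along the tool's x, y, z in units of 25 mm (1.0 is 25 mm), then the turn, a rotation vector about the tool's x, y, z in units of 10 degrees (1.0 is 10 degrees), then the gripper's target within -1 to 1 (fully open at 1, half-way at 0, shut at -1). In form: [[[dx, dy, dz], [rx, ry, rz], jaw], ...]. A call has 1 to 20 rows; each row is the pose to reach, as a shift and turn from the pose commanded when the call began, along the tool's axes at that moment; what a row does not reach only later rows make up. A row lasts 1/8 s, in which the tool goes at most 62.5 mm and 10.7 degrees, less where a joint would pass 70% of its speed; a pose out of reach is approached as far as the arm can. A call with a gripper value outside its range is refused whole. The fingers move at their own pace and stop on an object; "force" is the grip in N (left out, the last holds). Time passes only in rows, so rows that repeat a pose let the fingers close. It gives the time, the measured TCP pose, the force and the opening at its end, in the units of the state.
- get_obs(): the state, without advancing time (a new reading comes with each control period).
- read_camera(name): name is "scene" or "top" or "wrist"; returns a dict with "color" (480x640x3 uint8, red, green, blue), "mtx" (3x3 intrinsics, pixels), "eye" and "rotation" of the camera in the world; the wrist camera has in their place "hand_eye" (4x4, takes a point from camera to tool coordinates, whose origin is the TCP and whose axes are the tool frame's). Camera axes: x right, y up, looking along -z (the intrinsics and any distortion apply to the point x, -y, -z); pixel columns grow to the right and rows downward; lengths in m; the calibration is good to about 2 mm. A picture is of the moment at which its call begins: read the wrist's pose just before it. There is no depth.
- hand_in(): hands the job in, once; it reports no verdict.
Trained networks look in the newest picture that a camera, given by its name, has taken for a name from the list of things; names that differ only in an ending like _2 or _b are one class to them, and where a whole thing is asked for, a point or a joint stands for the part that bears it (a point fixed in the world has none). Each returns a list of dicts, best first, with "conf" (0 to 1); they miss things now and then, are a little off and sometimes report something else, mostly with a low value. They report only what shows in the picture. A call takes as long as a camera call. They do not tell look-alikes from the thing itself.
- look_for(camera, query): "pixel" ([row, column] in pixels, amid what is visible of it).
- silhouettes(camera, query): "mask" (480x640 bool, what is visible of it) and "pixel" ([row, column] in pixels, amid what is visible of it).
The state is a dict: "t": time; "q": joint angles; "joint_vel": joint speeds; "joint_torque": joint torques, N m; "eef_pos": TCP position; "tool_rot": TCP orientation; "contact_force": force on the tool from outside, world axes, zero at the start; "torque": the same for the moment, N m; "gripper_width": opening from 0.0 (shut) to 1.0 (fully open).
Only numpy, scipy, OpenCV 4.12 (cv2) and the standard library are available. Lean on these libraries where they do the work, as an engineer would, in place of code of your own. Each camera call takes 0.05 s, during which the arm holds its last target.

## Working session

There is one attempt and no reset: what is moved stays moved. The work goes in short steps, Python scripts to look and compute and a tool call to move; the robot and the scene stay as the last step left them, time stands still between calls to the robot, and variables do not carry over. Pictures are saved under pics/ and viewed, and the job is handed in when it is done.

Besides the shell and the picture viewer there is one more tool, called after ">>>" as name(argument=value, ...), one argument or row to a line, values as JSON. apply_moves: Moves the arm, as the interface text tells. Its arguments: {"type":"object","properties":{"moves":{"type":"array"},"force":{"type":"number"}},"required":["moves"]}

```bash
mkdir -p pics; python3 - <<'E'
from station import *
import cv2
o=get_obs();print({k:o[k] for k in o})
for c in ["scene","top"]:
    r=read_camera(c);cv2.imwrite(f"pics/{c}0.png",r["color"][:,:,::-1]);print(c,r["mtx"],r["eye"],r["rotation"],r.keys())
    for q in ["clamp","handle","jar","cap"]:
        print(q,[(d["pixel"],round(d["conf"],2)) for d in look_for(c,q)])
E
```

```text
{'t': 0.0, 'q': array([-1.29507947,  0.47779749,  0.02234467,  1.55644118, -0.01146554,
        1.10932144, -0.08306021]), 'joint_vel': array([ 1.78186886e-03,  2.61363282e-04,  1.02512673e-03, -1.91614506e-04,
       -1.48710487e-04, -9.37807060e-05,  1.64531752e-03]), 'joint_torque': array([ 2.06046457e-04, -5.96440351e+01,  1.60880573e+00, -2.81198806e+01,
        1.25790705e-02,  9.22766514e-03, -3.74962440e-06]), 'eef_pos': array([0.25260439, 0.62545566, 0.3029318 ]), 'tool_rot': array([ 5.82482044e-04,  8.28973449e-01,  5.59287202e-01, -7.11625424e-04]), 'contact_force': array([-0.38726846, -0.06387595,  0.44407473]), 'torque': array([-0.00292641,  0.03338572, -0.0004846 ]), 'gripper_width': 1.0010841074985735}
scene [[470.14747454   0.         313.14236133]
 [  0.         470.14747454 226.87280631]
 [  0.           0.           1.        ]] [ 0.72061248 -0.36119826  0.56195056] [0.89415116 0.35836459 0.10560722 0.24681094] dict_keys(['color', 'mtx', 'eye', 'rotation'])
clamp [([301.2, 353.1], 0.69)]
handle [([302.3, 314.7], 0.92)]
jar [([262.5, 380.8], 0.77)]
cap [([266.7, 250.0], 0.97), ([212.4, 275.4], 0.96), ([236.3, 380.6], 0.73)]
top [[532.44468709   0.         315.45306357]
 [  0.         532.44468709 238.85649585]
 [  0.           0.           1.        ]] [0.46515499 0.00365192 0.74685289] [ 0.70959199  0.02324299 -0.03318437 -0.70344707] dict_keys(['color', 'mtx', 'eye', 'rotation'])
clamp [([214.0, 288.9], 0.76)]
handle [([216.8, 368.5], 0.55)]
jar [([225.7, 277.1], 0.92)]
cap [([332.7, 335.5], 0.94), ([198.8, 259.2], 0.83), ([348.3, 242.0], 0.64), ([217.8, 285.3], 0.64)]
```

View pics/scene0.png

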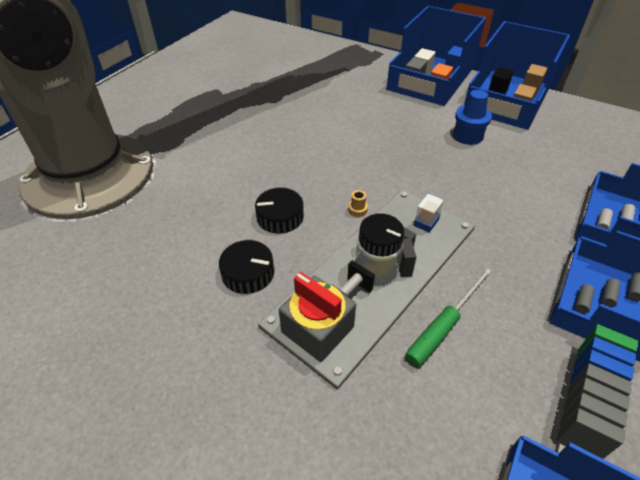

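View pics/top0.png

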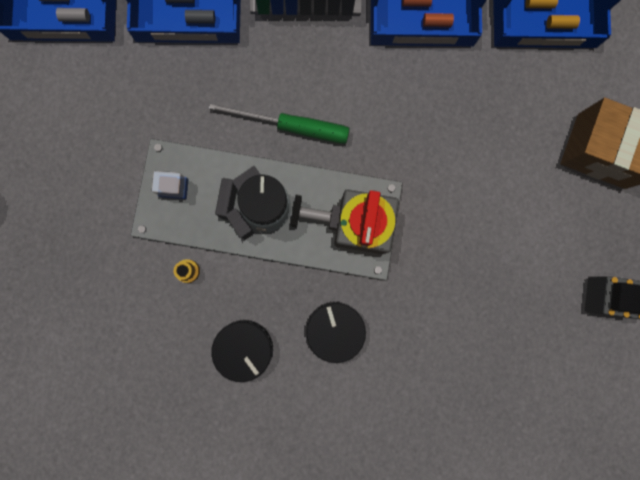

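Top view: the cap-like discs are at (200,262) on the jar, and at (332,335) and (350,242), both lying on the bench. The one on the jar is about 50 px across even though it is closer to the camera. The others are about 60 px, so the jar's disc is the smallest and is the cap meant. Next I'll enlarge it and measure.

```bash
cat > h.py <<'E'
import numpy as np,cv2
from scipy.spatial.transform import Rotation as R
from station import *
def Rm(q): return R.from_quat([q[1],q[2],q[3],q[0]]).as_matrix()
def cam(r):
    if "eye" in r: return Rm(r["rotation"]),np.array(r["eye"])
    o=r["obs"];T=Rm(o["tool_rot"]);H=np.array(r["hand_eye"]);return T@H[:3,:3],o["eef_pos"]+T@H[:3,3]
def ray(r,row,col,z):
    A,e=cam(r);M=r["mtx"];d=A@np.array([(col-M[0,2])/M[0,0],-(row-M[1,2])/M[1,1],-1]);return e+d*(z-e[2])/d[2]
def proj(r,p):
    A,e=cam(r);M=r["mtx"];c=A.T@(np.array(p)-e);return M[1,2]-M[1,1]*c[1]/-c[2],M[0,2]+M[0,0]*c[0]/-c[2]
E
python3 - <<'E'
from h import *
r=read_camera("top");im=r["color"][:,:,::-1]
cv2.imwrite("pics/crop1.png",cv2.resize(im[130:390,125:425],None,fx=2.6,fy=2.2,interpolation=cv2.INTER_CUBIC)[:600,:800])
for d in silhouettes("top","cap"):
    m=d["mask"].astype(np.uint8);c=max(cv2.findContours(m,0,1)[0],key=cv2.contourArea);(x,y),rad=cv2.minEnclosingCircle(c)
    print("cap",d["conf"],d["pixel"],(y,x),rad,cv2.boundingRect(c),[ (z,ray(r,y,x,z).round(4), rad*2*(r["eye"][2]-z)/r["mtx"][0,0]) for z in(0.024,.101)])
# red
h=cv2.cvtColor(im,cv2.COLOR_BGR2HSV)
m=(((h[...,0]<8)|(h[...,0]>172))&(h[...,1]>150)&(h[...,2]>150)).astype(np.uint8);m[:, :300]=0;m[:180]=0;m[270:]=0;m[:,430:]=0
print("red",m.sum(),cv2.minAreaRect(np.argwhere(m)[:,::-1].astype(np.float32)))
# screws corners
S={"A":(147,158),"B":(188,391),"C":(269.5,378),"D":(229.5,142)}
P={k:ray(r,*v,.013) for k,v in S.items()};print(P)
print("mean",np.mean(list(P.values()),0))
E
```

```text
cap 0.78 [200.5, 259.4] (198.5270233154297, 262.47296142578125) 25.916059494018555 (237, 173, 51, 52) [(0.024, array([0.5777, 0.0667, 0.024 ]), np.float64(0.07036786675783714)), (0.101, array([0.5657, 0.06  , 0.101 ]), np.float64(0.06287211506974602))]
cap 0.7 [331.9, 337.7] (332.0571594238281, 335.2080993652344) 30.436840057373047 (307, 302, 59, 61) [(0.024, array([ 0.3976, -0.0339,  0.024 ]), np.float64(0.08264279167059135)), (0.101, array([ 0.4048, -0.0299,  0.101 ]), np.float64(0.07383948593297063))]
cap 0.64 [349.2, 242.2] (350.1511535644531, 241.6938018798828) 31.70672035217285 (212, 320, 61, 62) [(0.024, array([0.3728, 0.0911, 0.024 ]), np.float64(0.08609079916584732)), (0.101, array([0.3827, 0.0818, 0.101 ]), np.float64(0.07692020351034322))]
red 941 ((370.7790222167969, 216.80111694335938), (35.67811965942383, 46.53021240234375), 41.987213134765625)
{'A': array([0.65051278, 0.21444322, 0.013     ]), 'B': array([ 0.59612085, -0.11135202,  0.013     ]), 'C': array([ 0.48232076, -0.09302527,  0.013     ]), 'D': array([0.534625  , 0.23274793, 0.013     ])}
mean [0.56589485 0.06070347 0.013     ]
```

View pics/crop1.png

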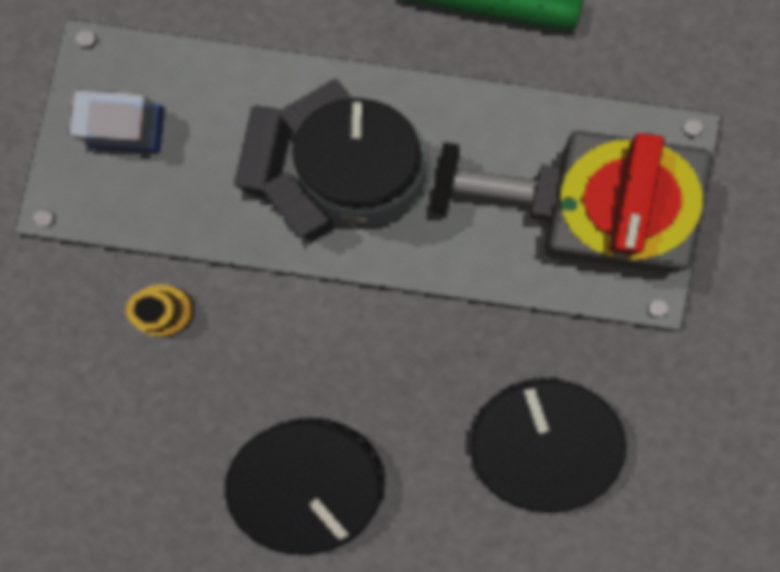

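```bash
cat >> h.py <<'E'
def goal(pos,yaw):
    "moves units from current measured pose; tool down with tool-x at world yaw"
    o=get_obs();T=Rm(o["tool_rot"]);c,s=np.cos(yaw),np.sin(yaw)
    G=np.array([[c,s,0],[s,-c,0],[0,0,-1.]])
    d=T.T@(np.array(pos)-o["eef_pos"])/.025
    rv=R.from_matrix(T.T@G).as_rotvec(degrees=True)/10
    return d.round(3),rv.round(3)
def yaw():
    T=Rm(get_obs()["tool_rot"]);return np.arctan2(T[1,0],T[0,0])
E
python3 - <<'E'
from h import *
print(tcp_to_tips, yaw())
try: print(tcp_to_tips())
except Exception as e: print(e)
r=read_camera("top")
print(ray(r,217.3,370.4,.106))
print(goal([.5446,-.0726,.26],1.412))
E
```

```text
0.0726 1.1869440160163212
'float' object is not callable
[ 0.54331581 -0.07161549  0.106     ]
(array([-21.536,  21.288,   1.757]), array([ 0.   ,  0.   , -1.289]))
```

>>> apply_moves(
  moves=[
    [[-1.5,1.5,0.1],[0,0,-0.1],1],
    [[-3,3,0.2],[0,0,-0.2],1],
    [[-4.5,4.5,0.3],[0,0,-0.3],1],
    [[-6,6,0.4],[0,0,-0.4],1],
    [[-7.5,7.5,0.5],[0,0,-0.5],1],
    [[-9,9,0.6],[0,0,-0.6],1],
    [[-10.5,10.5,0.8],[0,0,-0.7],1],
    [[-12,12,1.0],[0,0,-0.8],1],
    [[-13.5,13.4,1.2],[0,0,-0.9],1],
    [[-15,14.8,1.4],[0,0,-1.0],1],
    [[-16.5,16.3,1.6],[0,0,-1.1],1],
    [[-18,17.8,1.7],[0,0,-1.2],1],
    [[-19.5,19.3,1.75],[0,0,-1.3],1],
    [[-20.7,20.5,1.76],[0,0,-1.3],1],
    [[-21.5,21.3,1.76],[0,0,-1.3],1],
    [[-21.5,21.3,1.76],[0,0,-1.3],1],
    [[-21.5,21.3,1.76],[0,0,-1.3],1],
  ],
)

```text
t: 2.78
eef_pos: [0.545, -0.0709, 0.2598]
tool_rot: [-0.0, 0.76, 0.65, 0.0]
contact_force: [0.2, 1.2, 0.1]
gripper_width: 0.997
```

```bash
python3 - <<'E'
from h import *
o=get_obs();print(o["eef_pos"],yaw(),o["q"],o["contact_force"])
r=read_camera("wrist");r["obs"]=o;im=r["color"][:,:,::-1].copy()
cv2.imwrite("pics/w1.png",im)
print("pred handle top",proj(r,[.5446,-.0726,.106]),"cap top",proj(r,[.566,.0605,.101]))
print(cam(r)[1])
print([(q,[(d["pixel"],round(d["conf"],2)) for d in look_for("wrist",q)]) for q in["handle","cap"]])
E
```

```text
[ 0.54499493 -0.07094401  0.25978323] 1.4147097468400285 [-0.2512678   0.32884622  0.33009011  1.92072422 -0.13341833  0.91341648
  1.55888904] [0.24470622 1.19516294 0.09391612]
pred handle top (np.float64(249.98817363099758), np.float64(311.19375534190465)) cap top (np.float64(248.15062567484497), np.float64(539.5136175902185))
[ 0.47658193 -0.06001184  0.32959217]
[('handle', [([233.8, 310.7], 0.65)]), ('cap', [([27.4, 332.0], 0.71), ([244.8, 531.7], 0.64)])]
```

View pics/w1.png

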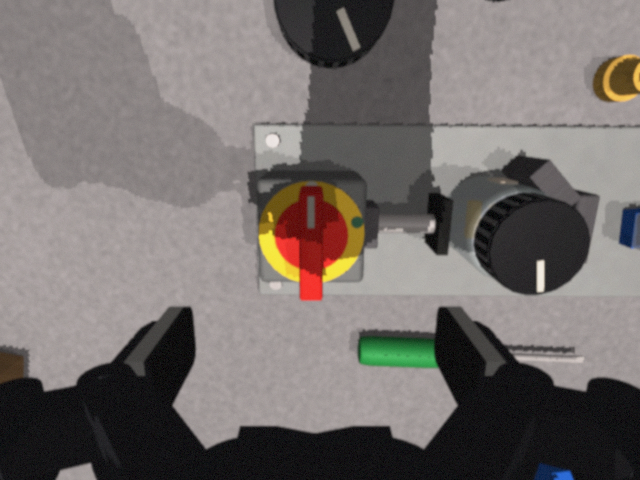

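The wrist view shows the bar centred at about (244,311) and the cap top at about (243,535). Both are within a few pixels of my prediction. I'll measure them.

```bash
python3 - <<'E'
from h import *
o=get_obs()
r=read_camera("wrist");r["obs"]=o;im=r["color"][:,:,::-1]
e1=ray(r,187,311.5,.106);e2=ray(r,299,311,.106);print(e1,e2,np.linalg.norm(e1-e2),(e1+e2)/2)
print(ray(r,242,535,.101), ray(r,243,539,.101))
print(goal([.544,-.0722,.153],1.412))
E
```

```text
[ 0.50866944 -0.06624417  0.106     ] [ 0.57505123 -0.07705763  0.106     ] 0.06725676907097564 [ 0.54186034 -0.0716509   0.106     ]
[0.56170212 0.05845035 0.101     ] [0.56268543 0.06077366 0.101     ]
(array([-0.071, -0.031,  4.276]), array([-0.001, -0.003,  0.022]))
```

>>> apply_moves(
  moves=[
    [[-0.02,-0.02,1],[0,0,0],1],
    [[-0.04,-0.04,2],[0,0,0],1],
    [[-0.05,-0.05,2.8],[0,0,0],1],
    [[-0.05,-0.05,3.5],[0,0,0],1],
    [[-0.05,-0.05,4.0],[0,0,0],1],
    [[-0.05,-0.05,4.25],[0,0,0],1],
    [[-0.05,-0.05,4.25],[0,0,0],1],
    [[-0.05,-0.05,4.25],[0,0,0],1],
  ],
  force=50,
)

```text
t: 3.98
eef_pos: [0.5442, -0.073, 0.1542]
tool_rot: [0.0, 0.76, 0.649, 0.0]
contact_force: [-0.4, -0.1, -0.8]
gripper_width: 0.999
```

```bash
python3 - <<'E'
from h import *
o=get_obs();print(o["eef_pos"],yaw(),o["contact_force"],o["torque"])
r=read_camera("wrist");cv2.imwrite("pics/w2.png",r["color"][:,:,::-1])
E
```

```text
[ 0.5442068  -0.07302681  0.15418919] 1.4137205846776841 [-0.44626932 -0.08531196 -0.79193284] [ 0.00594042 -0.04298626 -0.02349923]
```

View pics/w2.png

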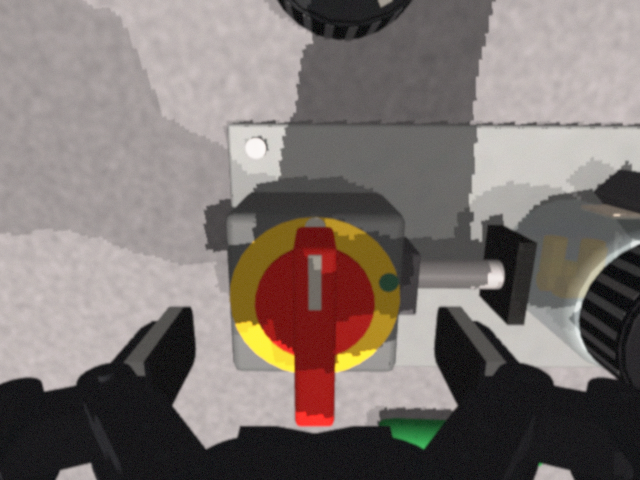

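The bar sits at column 315, midway between the fingers at columns 190 and 440, and lies between the pads. I'll close on it.

>>> apply_moves(
  moves=[
    [[0,0,0],[0,0,0],-1],
    [[0,0,0],[0,0,0],-1],
    [[0,0,0],[0,0,0],-1],
    [[0,0,0],[0,0,0],-1],
    [[0,0,0],[0,0,0],-1],
    [[0,0,0],[0,0,0],-1],
    [[0,0,0],[0,0,0],-1],
  ],
  force=60,
)

```text
t: 4.9
eef_pos: [0.5438, -0.073, 0.1538]
tool_rot: [0.0, 0.76, 0.649, 0.0]
contact_force: [-1.4, -0.0, 4.8]
gripper_width: 0.149
```

>>> apply_moves(
  moves=[
    [[0,0,0],[0,0,0.5],-1],
    [[0,0,0],[0,0,1.0],-1],
    [[0,0,0],[0,0,1.5],-1],
    [[0,0,0],[0,0,2.0],-1],
    [[0,0,0],[0,0,2.5],-1],
    [[0,0,0],[0,0,3.0],-1],
    [[0,0,0],[0,0,3.5],-1],
    [[0,0,0],[0,0,4.0],-1],
    [[0,0,0],[0,0,4.5],-1],
    [[0,0,0],[0,0,5.0],-1],
    [[0,0,0],[0,0,5.5],-1],
    [[0,0,0],[0,0,6.0],-1],
    [[0,0,0],[0,0,6.5],-1],
    [[0,0,0],[0,0,7.0],-1],
    [[0,0,0],[0,0,7.4],-1],
    [[0,0,0],[0,0,7.5],-1],
    [[0,0,0],[0,0,7.5],-1],
    [[0,0,0],[0,0,7.5],-1],
  ],
)

```text
t: 7.15
eef_pos: [0.5438, -0.0731, 0.1538]
tool_rot: [0.0, 0.999, 0.052, -0.0]
contact_force: [-2.4, -0.5, 5.1]
gripper_width: 0.159
```

```bash
python3 - <<'E'
from h import *
o=get_obs();print(o["eef_pos"],yaw(),o["contact_force"],o["torque"],o["q"])
r=read_camera("top");cv2.imwrite("pics/t2.png",cv2.resize(r["color"][130:290,125:425,::-1],None,fx=2.5,fy=2.5))
r=read_camera("wrist");cv2.imwrite("pics/w3.png",r["color"][:,:,::-1])
E
```

```text
[ 0.5437662  -0.07309509  0.1538271 ] 0.10495449494808336 [-2.37349469 -0.4502555   5.06145115] [-0.0080397   0.44449025  0.03780712] [-0.46246676  0.54435329  0.63147079  2.01451479 -0.47570461  0.7305623
  0.56793269]
```

View pics/w3.png

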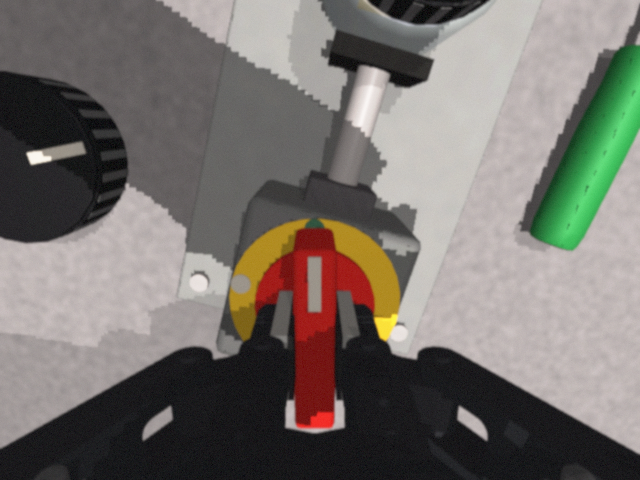

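The bar now points at the green dot (around (222,315)) and the pad touches the jar, so the handle is ON. I'll release it and rise.

>>> apply_moves(
  moves=[
    [[0,0,0],[0,0,7.45],0],
    [[0,0,0],[0,0,0],1],
    [[0,0,0],[0,0,0],1],
    [[0,0,0],[0,0,0],1],
    [[0,0,-0.5],[0,0,0],1],
    [[0,0,-1.5],[0,0,0],1],
    [[0,0,-2.5],[0,0,0],1],
    [[0,0,-3.5],[0,0,0],1],
    [[0,0,-4],[0,0,0],1],
    [[0,0,-4],[0,0,0],1],
  ],
)

```text
t: 8.5
eef_pos: [0.5442, -0.0728, 0.2545]
tool_rot: [-0.0, 0.999, 0.052, 0.001]
contact_force: [-0.4, -0.0, -0.1]
gripper_width: 1.001
```

My first row there still had the previous call's turn in it, which pushed about 10° further into the ON stop as the jaws opened. I'll check the handle and then hover over the cap.

```bash
python3 - <<'E'
from h import *
o=get_obs();print(o["eef_pos"],yaw())
r=read_camera("wrist");r["obs"]=o;cv2.imwrite("pics/w4.png",r["color"][:,:,::-1])
print(goal([.565,.060,.23],.1))
E
```

```text
[ 0.54420042 -0.07284981  0.25447723] 0.10463303964247972
(array([ 1.403, -5.189,  0.944]), array([-0.002, -0.001,  0.028]))
```

View pics/w4.png

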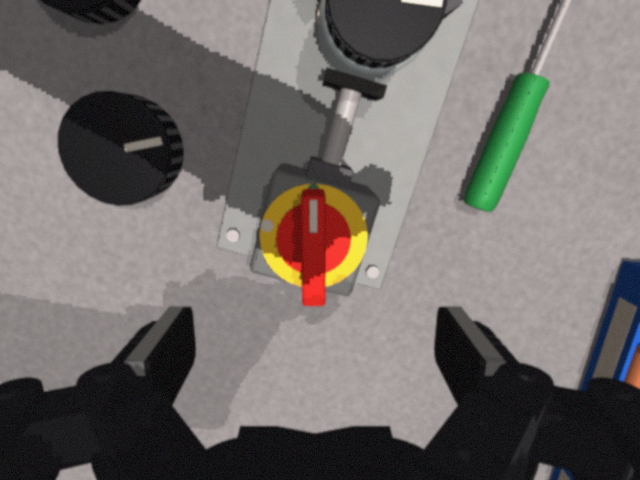

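The handle is still on the green dot, with the bar vertical at column 313. Moving over the cap.

>>> apply_moves(
  moves=[
    [[0.4,-1.3,0.2],[0,0,0],1],
    [[0.8,-2.6,0.4],[0,0,0],1],
    [[1.1,-3.9,0.6],[0,0,0],1],
    [[1.4,-5.2,0.9],[0,0,0],1],
    [[1.4,-5.2,0.9],[0,0,0],1],
    [[1.4,-5.2,0.9],[0,0,0],1],
  ],
)

```text
t: 9.3
eef_pos: [0.5645, 0.0594, 0.2304]
tool_rot: [0.0, 0.999, 0.052, -0.001]
contact_force: [-0.5, 0.2, 1.3]
gripper_width: 1.001
```

```bash
python3 - <<'E'
from h import *
o=get_obs();print(o["eef_pos"],yaw(),o["contact_force"])
r=read_camera("wrist");r["obs"]=o;im=r["color"][:,:,::-1].copy()
print(proj(r,[.565,.060,.101]))
for d in silhouettes("wrist","cap"): 
    m=d["mask"].astype(np.uint8);print(d["conf"],d["pixel"],cv2.boundingRect(m))
    im[...,2][cv2.morphologyEx(m,cv2.MORPH_GRADIENT,np.ones((3,3),np.uint8))>0]=255
cv2.imwrite("pics/w5.png",im)
r=read_camera("top");cv2.imwrite("pics/t3.png",r["color"][:,:,::-1])
E
```

```text
[0.56451806 0.0593591  0.23037928] 0.10436610870305758 [-0.4951477   0.2300473   1.31287194]
(np.float64(263.54048865184154), np.float64(315.1722963669327))
0.82 [150.1, 47.8] (0, 91, 111, 123)
0.79 [256.3, 319.7] (261, 197, 114, 116)
0.76 [318.9, 80.6] (24, 266, 124, 110)
```

View pics/w5.png

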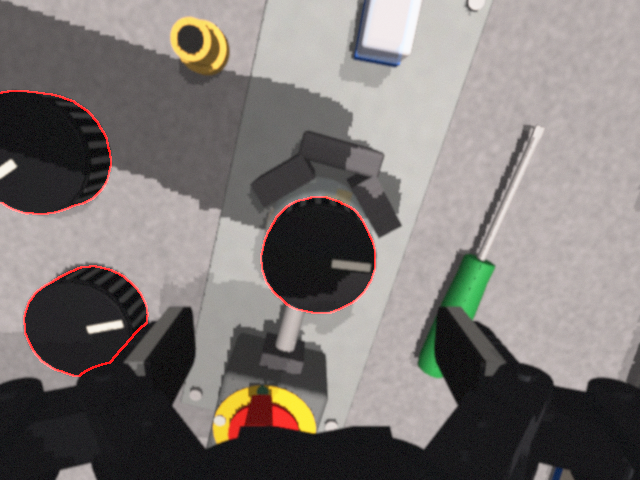

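```bash
python3 - <<'E'
from h import *
o=get_obs()
r=read_camera("wrist");r["obs"]=o
c=ray(r,257.5,318.5,.101);print(c)
r=read_camera("top")
for d in silhouettes("top","cap"):
    m=d["mask"].astype(np.uint8);print(d["pixel"],cv2.boundingRect(m))
print(goal([.566,.0615,.147],.104),goal([.566,.0615,.147],-.05))
E
```

```text
[0.56691067 0.06263417 0.101     ]
[203.3, 276.5] (269, 187, 18, 36)
[330.3, 334.7] (307, 302, 59, 61)
[349.7, 241.3] (211, 320, 62, 62)
(array([ 0.048, -0.086,  3.372]), array([-0.   , -0.001, -0.003])) (array([ 0.048, -0.086,  3.372]), array([-0.   , -0.001,  0.88 ]))
```

View pics/t3.png

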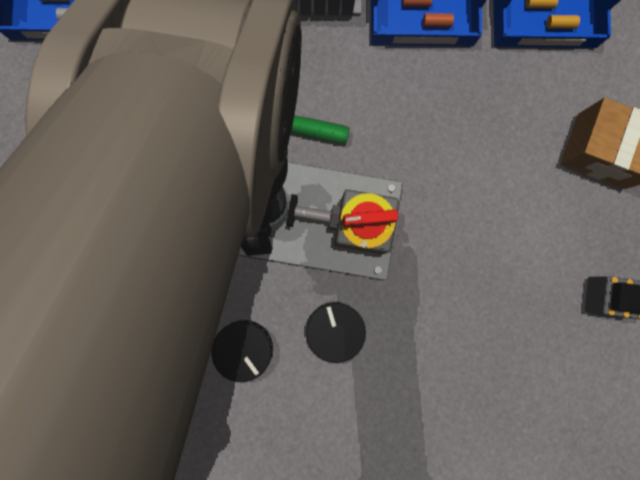

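>>> apply_moves(
  moves=[
    [[0.05,-0.1,0.8],[0,0,0],1],
    [[0.05,-0.1,1.6],[0,0,0],1],
    [[0.05,-0.1,2.3],[0,0,0],1],
    [[0.05,-0.1,2.8],[0,0,0],1],
    [[0.05,-0.1,3.1],[0,0,0],1],
    [[0.05,-0.1,3.28],[0,0,0],1],
    [[0.05,-0.1,3.28],[0,0,0],1],
    [[0.05,-0.1,3.28],[0,0,0],1],
  ],
  force=60,
)

```text
t: 10.6
eef_pos: [0.5663, 0.0626, 0.1496]
tool_rot: [-0.0, 0.999, 0.052, 0.0]
contact_force: [-0.5, -0.4, -0.0]
gripper_width: 1.0
```

```bash
python3 - <<'E'
from h import *
o=get_obs();print(o["eef_pos"],yaw(),o["contact_force"],o["torque"])
r=read_camera("wrist");cv2.imwrite("pics/w6.png",r["color"][:,:,::-1])
r=read_camera("scene");cv2.imwrite("pics/s2.png",cv2.resize(r["color"][120:380,220:520,::-1],None,fx=2.3,fy=2.3))
E
```

```text
[0.56630556 0.06264514 0.14961258] 0.10483811863115508 [-0.51856859 -0.36803623 -0.00954798] [-0.00527427 -0.01004493  0.01494237]
```

View pics/w6.png

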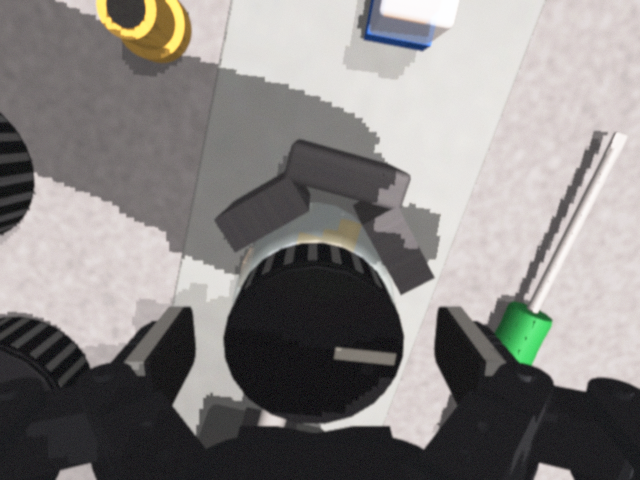

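View pics/s2.png

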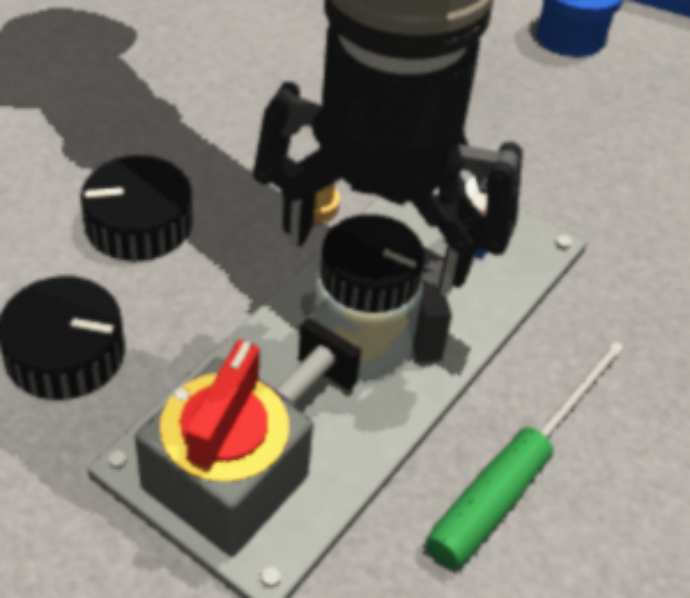

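The cap is centred at column 314 and the jaws at column 315. Closing.

>>> apply_moves(
  moves=[
    [[0,0,0],[0,0,0],-1],
    [[0,0,0],[0,0,0],-1],
    [[0,0,0],[0,0,0],-1],
    [[0,0,0],[0,0,0],-1],
    [[0,0,0],[0,0,0],-1],
    [[0,0,0],[0,0,0],-1],
  ],
  force=95,
)

```text
t: 11.45
eef_pos: [0.5662, 0.0626, 0.15]
tool_rot: [-0.0, 0.999, 0.052, 0.0]
contact_force: [-3.0, 0.4, 8.7]
gripper_width: 0.674
```

```bash
python3 - <<'E'
from h import *
o=get_obs();print(o["eef_pos"],yaw(),o["contact_force"],o["torque"])
r=read_camera("wrist");cv2.imwrite("pics/w7.png",r["color"][:,:,::-1])
E
```

```text
[0.56616624 0.06264186 0.1500048 ] 0.1047622854521084 [-2.99174643  0.35296066  8.71254942] [ 0.04300379  0.58600878 -0.0051398 ]
```

View pics/w7.png

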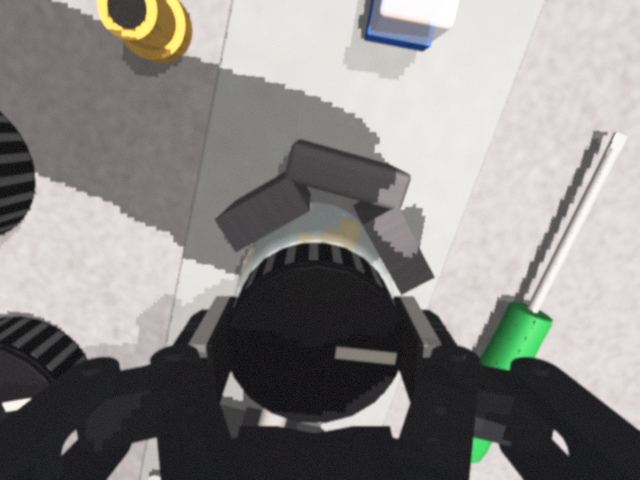

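The cap is gripped at about 57 mm opening. Unscrewing, anticlockwise.

>>> apply_moves(
  moves=[
    [[0,0,0],[0,0,-0.4],-1],
    [[0,0,0],[0,0,-0.8],-1],
    [[0,0,0],[0,0,-1.2],-1],
    [[0,0,0],[0,0,-1.6],-1],
    [[0,0,0],[0,0,-2.0],-1],
    [[0,0,0],[0,0,-2.4],-1],
    [[0,0,0],[0,0,-2.8],-1],
    [[0,0,0],[0,0,-3.2],-1],
    [[0,0,0],[0,0,-3.6],-1],
    [[0,0,0],[0,0,-4.0],-1],
    [[0,0,0],[0,0,-4.4],-1],
    [[0,0,0],[0,0,-4.8],-1],
    [[0,0,0],[0,0,-5.2],-1],
    [[0,0,0],[0,0,-5.6],-1],
    [[0,0,0],[0,0,-6.0],-1],
    [[0,0,0],[0,0,-6.4],-1],
    [[0,0,0],[0,0,-6.4],-1],
    [[0,0,0],[0,0,-6.4],-1],
    [[0,0,0],[0,0,-6.4],-1],
  ],
  force=95,
)

```text
t: 13.88
eef_pos: [0.5663, 0.0624, 0.1507]
tool_rot: [0.0, 0.819, 0.574, 0.0]
contact_force: [-3.6, 0.1, 13.3]
gripper_width: 0.671
```

```bash
python3 - <<'E'
from h import *
o=get_obs();print(o["eef_pos"],yaw(),o["contact_force"],o["torque"])
r=read_camera("wrist");cv2.imwrite("pics/w8.png",r["color"][:,:,::-1])
r=read_camera("scene");cv2.imwrite("pics/s3.png",cv2.resize(r["color"][120:380,220:520,::-1],None,fx=2.3,fy=2.3))
E
```

```text
[0.56630516 0.06237094 0.15069498] 1.2217680509910007 [-3.58749801  0.07730051 13.26018969] [-0.18487102  0.93269951  0.20695504]
```

View pics/w8.png

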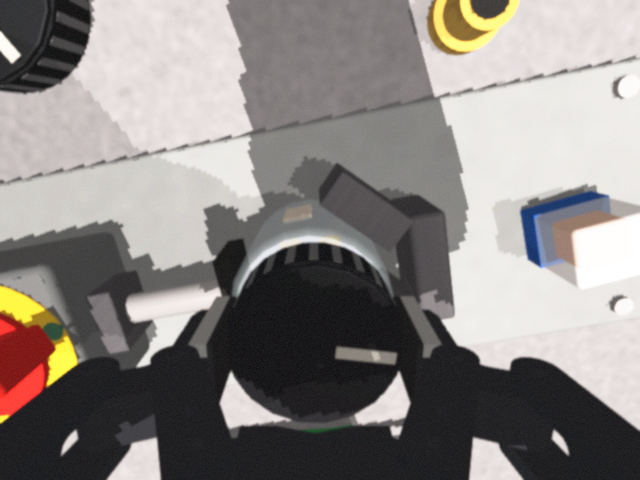

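View pics/s3.png

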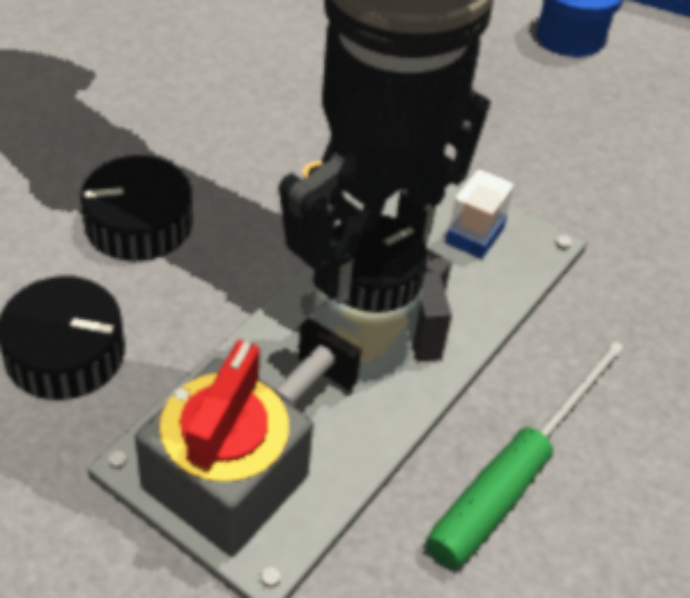

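The cap turned with the gripper: its stripe keeps the same place between the pads. Before lifting I'll compare the jar's appearance before and after, to make sure it did not spin.

```bash
python3 - <<'E'
import cv2,numpy as np
a=cv2.imread("pics/s2.png")[260:400,300:460];b=cv2.imread("pics/s3.png")[260:400,300:460]
cv2.imwrite("pics/cmp.png",cv2.resize(np.hstack([a,b]),None,fx=2.4,fy=2.4,interpolation=2))
E
```

```text
(no output)
```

View pics/cmp.png

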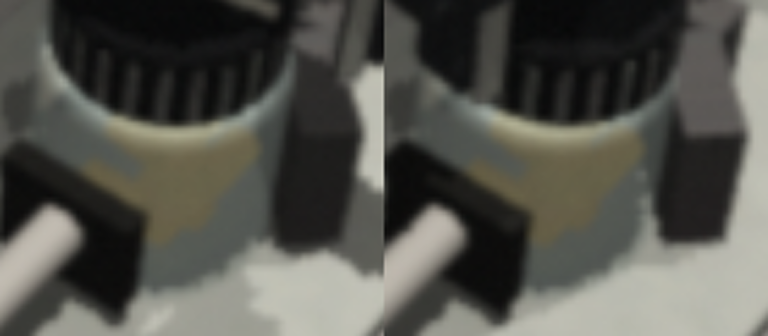

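The jar pattern has not moved, so it did not spin. Lifting straight up by about 42 mm.

>>> apply_moves(
  moves=[
    [[0,0,-0.1],[0,0,0],-1],
    [[0,0,-0.2],[0,0,0],-1],
    [[0,0,-0.35],[0,0,0],-1],
    [[0,0,-0.5],[0,0,0],-1],
    [[0,0,-0.65],[0,0,0],-1],
    [[0,0,-0.8],[0,0,0],-1],
    [[0,0,-0.95],[0,0,0],-1],
    [[0,0,-1.1],[0,0,0],-1],
    [[0,0,-1.25],[0,0,0],-1],
    [[0,0,-1.4],[0,0,0],-1],
    [[0,0,-1.55],[0,0,0],-1],
    [[0,0,-1.7],[0,0,0],-1],
    [[0,0,-1.7],[0,0,0],-1],
    [[0,0,-1.7],[0,0,0],-1],
    [[0,0,-1.7],[0,0,0],-1],
  ],
)

```text
t: 15.85
eef_pos: [0.5659, 0.0626, 0.1915]
tool_rot: [-0.0, 0.819, 0.574, -0.0]
contact_force: [-0.0, -0.2, -0.2]
gripper_width: 0.671
```

```bash
python3 - <<'E'
from h import *
o=get_obs();print(o["eef_pos"],yaw(),o["contact_force"],o["torque"],o["gripper_width"])
r=read_camera("wrist");cv2.imwrite("pics/w9.png",r["color"][:,:,::-1])
r=read_camera("scene");cv2.imwrite("pics/s4.png",cv2.resize(r["color"][120:380,220:520,::-1],None,fx=2.3,fy=2.3))
print("jar mouth",proj(r,[.566,.0625,.097]),"cap rim c",proj(r,[.566,.0625,.119]))
E
```

```text
[0.56585799 0.06263826 0.19147005] 1.221927622321197 [-0.01908718 -0.2129894  -0.22005736] [ 0.0009128   0.08217969 -0.00852943] 0.6714087012075425
jar mouth (np.float64(228.64570293927497), np.float64(380.83443381806154)) cap rim c (np.float64(217.22756479992077), np.float64(382.35337238169456))
```

View pics/s4.png

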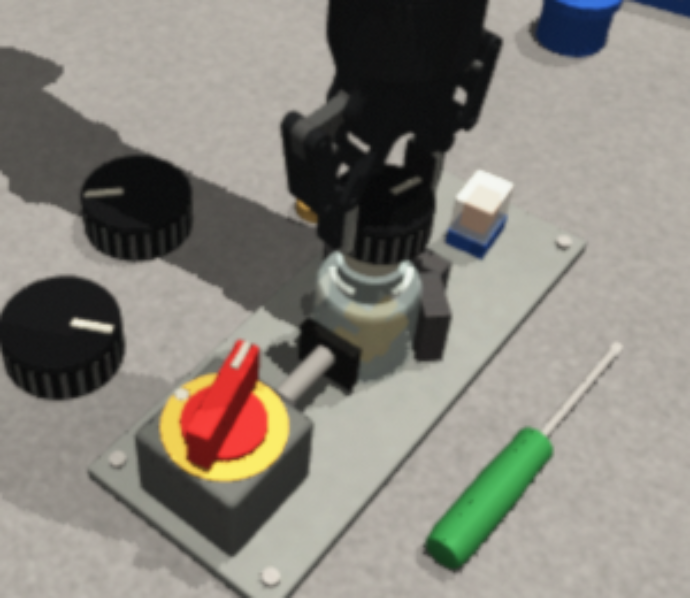

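View pics/w9.png

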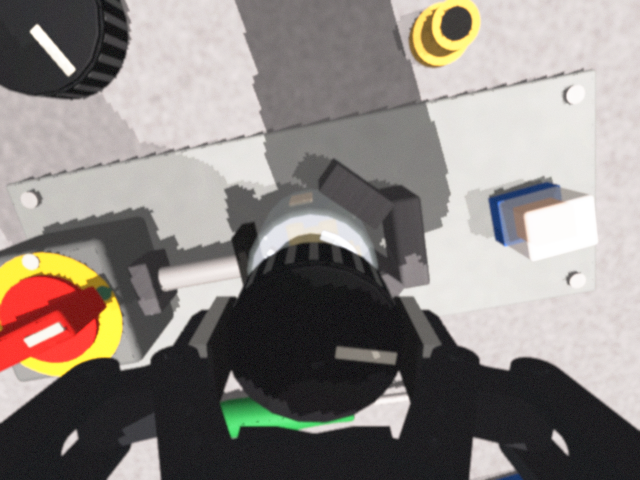

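The cap is off and level in the jaws. Tool force is about 0 N, the jar still stands in the V, and the handle is on the green dot. Handing in.

```bash
python3 -c "
from station import *
print(hand_in())"
```

```text
the job is handed in; nothing more can be done
None
```

I turned the red handle clockwise until it stopped at the green dot (ON). I then gripped the smallest cap, the one on the jar, unscrewed it about 1.12 rad anticlockwise and lifted it straight up about 41 mm. I handed in with the cap still in the gripper, at about 16 s on the robot's clock; no verdict was reported.

**Last checks**
- **Handle:** it sits on the green dot, and the pad is against the jar.
- **Jar:** it stands in the V-block. Pictures from before and after unscrewing show no spin.
- **Cap:** it sits in the same place between the jaws as when I gripped it. Its rim is an estimated 21 mm above the mouth, within a few millimetres of the mouth's axis. Tool force is about 0.3 N, so it is clear of the jar.
- **Other things:** those in view in the last pictures look unmoved. The carton, blue plug and relay were not measured again at the end.

**Disagreements and a slip**
- The position estimates for the cap and handle differed by 2–4 mm between cameras. I centred the cap grasp using the wrist view.
- When releasing the handle, one row of the move repeated an earlier turn, which pushed about 10° further against the ON stop. The next picture showed the handle still on the green dot.

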